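# Press power modules in the locking-forceps clamp

### The job

Bond the thermal tape on every power module waiting on the bench: stand each module upright in a bay of its own on the sled, push the sled fully home between the forceps jaws, and flip the cam lever up to lock it. Only then squeeze the forceps handles together until the ratchet holds at its last tooth, take the gripper off and leave them clamped for at least three seconds, then press the red handle pad down sideways so the handles spring open. Finally flip the lever back down, pull the sled fully out again with all modules still standing in their bays, and do not disturb the other things on the bench.

Things in the scene. Friction and masses are not known exactly. Their poses are not given: they have to be found in the camera images.
- fixture: Bench clamp fixture bolted to a dark steel base plate 92 x 510 x 8 mm; origin on the bench under the middle of the plate's width, z up. Its y axis runs along the slide (to the robot's left), its x axis across it (away from the robot). At its -y end a big ratchet forceps lies flat, 47 mm above the bench (handles towards -y, jaws towards +y, pivot at x 0, y -0.170); the sled runs along y at x 0. All jaws and forceps parts lie between z 0.038 and 0.058
- sled (a joint): Slide of the aluminium sled in m: 0 = fully out (loading, +y end), 0.215 = fully home between the jaws (hard stop); it moves along the fixture's -y as the value grows; slides with 2 to 3 N and stays where left. The raised lever's nose blocks it from coming out
- sled_post (a point): Grip height of the sled's upright black round post, 14 mm thick, on the sled's +y end; the post's top is 13 mm above this point and the sled's plate 36 mm below. Pinch it from above, or push it either way, to move the sled along the fixture's y. The wall of the nearest bay ends 17 mm from the post's centre and is 22 mm lower than this point
- bay_1 (a point): Centre of the floor of bay 1 of 3 on the sled (bay 1 nearest the forceps), 18 mm above the bench; axes as the fixture. The bay is 45 mm (x) by 65 mm (y) inside, between black walls 14 mm high across y and lips 6 mm high along the x sides; bays are 68 mm apart. The sled carries it along
- bay_2 (a point): Centre of the floor of bay 2 of 3 on the sled (bay 1 nearest the forceps), 18 mm above the bench; axes as the fixture. The bay is 45 mm (x) by 65 mm (y) inside, between black walls 14 mm high across y and lips 6 mm high along the x sides; bays are 68 mm apart. The sled carries it along
- bay_3 (a point): Centre of the floor of bay 3 of 3 on the sled (bay 1 nearest the forceps), 18 mm above the bench; axes as the fixture. The bay is 45 mm (x) by 65 mm (y) inside, between black walls 14 mm high across y and lips 6 mm high along the x sides; bays are 68 mm apart. The sled carries it along
- module_1_c (a point): Centre (22 mm above its underside) of a power module: finned aluminium case with black foot, 40 mm (own x) by 60 mm (own y) by 44 mm high, about 0.16 kg, starting upright on the bench, possibly absent. It fits a bay with its 60 mm length along the fixture's y, either way round, 2.5 mm clear on each side; grip it across its 40 mm width, so that the fingers stay outside the lips
- module_2_c (a point): Centre (22 mm above its underside) of a power module: finned aluminium case with black foot, 40 mm (own x) by 60 mm (own y) by 44 mm high, about 0.16 kg, starting upright on the bench, possibly absent. It fits a bay with its 60 mm length along the fixture's y, either way round, 2.5 mm clear on each side; grip it across its 40 mm width, so that the fingers stay outside the lips
- module_3_c (a point): Centre (22 mm above its underside) of a power module: finned aluminium case with black foot, 40 mm (own x) by 60 mm (own y) by 44 mm high, about 0.16 kg, starting upright on the bench, possibly absent. It fits a bay with its 60 mm length along the fixture's y, either way round, 2.5 mm clear on each side; grip it across its 40 mm width, so that the fingers stay outside the lips
- lever (a joint): Cam lever angle in rad about an axis along the fixture's y through lever_hub: 0 = down, lying towards the robot 0.35 rad above level, sled free; 1.25 = standing up, sled locked (its steel nose then stands behind the sled's end; it cannot go up unless the sled is home within about 3 mm). Stiff enough to stay where left (about 1 N at the knob)
- lever_knob (a point): Middle of the red cross grip on the lever's end, a cylinder 17 mm thick and 20 mm long along the fixture's y, 70 mm from lever_hub; the lever turns freely between fingers that pinch its two ends along y. Down it is about 40 mm above the bench, on the robot's side of the sled; up, 86 mm above the bench
- lever_hub (a point): Point on the lever's hinge axis, 16.5 mm above the bench. From here the knob lies 70 mm away at an angle of 0.35 + (joint lever) rad above level, measured from the fixture's -x direction up towards +z
- handle (a joint): Opening state of the forceps in rad, about the vertical pivot: 0 = sprung open, grows as the handles are squeezed together (the moving handle swings towards the fixed one, along the fixture's -x). The ratchet clicks at about 0.07 (first tooth) and 0.15 (last tooth); squeeze to 0.165 or more so that it drops behind the last tooth, end stop 0.185; latched it rests at about 0.15. Takes about 10 to 20 N at the grip points. When unlatched it springs back to 0
- grip_fixed (a point): Middle of the fixed handle's shank, a steel bar 8 x 8 mm along the fixture's y, on the robot's side, 47 mm above the bench; it does not move. A steel finger ring 31 mm across follows 36 mm further towards -y, and the ratchet bar crosses between the handles 23 mm towards +y: squeeze here with the two fingers outside both handles, from above, closing along the fixture's x
- grip_moving (a point): Middle of the moving handle's shank, a steel bar 8 x 8 mm, opposite grip_fixed: about 45 mm from it when open, 30 mm when latched (then at the same y), 28 mm at the end stop
- red_pad (a point): Centre of the top face of the red round pad, 28 mm across, on the end of the moving handle. Pressing it down (sideways to the scissor plane) by 8 to 10 mm bends the handle off the ratchet teeth, about 6 N and end stop near 11 mm; the handles then spring open, the pad sliding along the fixture's +x by up to 20 mm under the finger. It springs back up when let go. The fixed handle's finger ring lies on its -x side, centre 46 mm away when latched
- key_set: Bystander, leave alone: flat red hex key set, 24 x 98 x 16 mm; origin at the centre of its underside
- amber_tape: Bystander, leave alone: amber tape roll, 66 x 70 x 19 mm; origin at the centre of its underside
- screwdriver: Bystander, leave alone: red screwdriver, 27 x 173 x 28 mm; origin at the centre of its underside
- yellow_tape: Bystander, leave alone: yellow tape roll, 74 x 78 x 24 mm; origin at the centre of its underside
- carton: Bystander, leave alone: small cardboard carton, 46 x 70 x 32 mm; origin at the centre of its underside

How it is judged:
By the outcome, as a careful person would: the job done as asked, in the order asked, and still so for the second after the job is handed in, with the robot touching nothing.
Of module_1, module_2, module_3 only 2 to 3 are there at a start; the rules pass over those that are not, and their reading is None.
At some moment in a run one of module_1, module_2, module_3 may be knocked a few centimetres aside while the robot is not near it.
It also fails if it takes over 210 s, if anything falls off the work surface, if the arm or the gripper's body presses on something with over 40 N, if the wrist force passes 120 N, or if a joint passes its speed limit or range.

### The arm

A 6-joint arm with a two-finger parallel gripper is mounted at the origin on a cart in front of the work surface, level with it; the furniture and walls round the work are solid. World frame = base frame: x ahead of the robot, y to its left, z up, the work surface at z = 0. Lengths are in m, angles in rad, forces in N, time in s.
With the tool pointing down it reaches from about 0.325 to 0.9 m from the base axis. Payload 6.1 kg.
Tool frame: the origin (TCP) lies midway between the tips of the shut fingers; the grasp point (between the pads) lies arm.hold_point_z behind it (arm.hold_point_z is the distance from the TCP to the grasp point, in m); z points along the fingers, y is the line along which they close (so a half turn about z gives the same grasp; the last joint's range is limited). The gripper opens to 85 mm and grips with 20 to 120 N. Pads are 22 mm wide; open, the fingers measure 114 mm over their backs; the gripper's body (76 mm by 85 mm) begins 54 mm behind the grasp point. The pads swing forward as they close: fully open they stand 13 mm farther back than shut.
Start: joints at [0.991, 0.22, 1.526, -0, 1.395, -0.126], TCP at [0.274, 0.562, 0.231] pointing down, gripper open.
Joint ranges: [-2.98, 2.98], [-0.91, 2.08], [0.09, 2.57], [-1.24, 4.39], [0.2, 2.65], [-2.68, 2.68]. Speed limits (rad/s): [2.57, 2.57, 3.01, 3.14, 3.14, 3.14].

### API

Orientations are given as [roll, pitch, yaw] about the fixed x, y, z axes, in that order (R = Rz(yaw) Ry(pitch) Rx(roll)).
In Python, from bench import arm, solver, imaging, current_time_s, current_joint_positions, current_joint_velocities, current_tau, current_position, current_tcp_rot, current_force, current_moment, current_opening, current_grasp_force gives the robot as it stands. Calls block until the motion is done:
- arm.move_to(position, orientation): joint-space move of the TCP to a pose.
- arm.servo_line(position, rot=None, max_speed=0.15, stop_force=None): straight line of the TCP; rot=None keeps the orientation; max_speed is the mean speed in m/s. With stop_force (N) it stops when the force on the tool has changed by that much, and returns True; else False.
- arm.move_joints(angles): joint-space move.
- arm.set_gripper(opening, grip_force=None): opening from 0.0 (shut) to 1.0 (fully open); grip_force is the grip in N (None keeps the last); returns when the fingers have stopped.
- arm.dwell(seconds).
- solver.solve_ik(position, orientation): joint angles nearest the present ones, or None.
- imaging.snapshot(name): name is "scene" or "top" or "wrist"; returns the picture (420x560x3 uint8, blue, green, red); there is no depth.
- imaging.calibration(name): a dict with "camera_matrix" (3x3 intrinsics, pixels), "R" (3x3) and "t" (3): a world point X has camera coordinates R X + t. Camera axes: x right, y down, z forward; pixel columns grow to the right and rows downward; lengths in m; the calibration is good to about 2 mm. The wrist camera is an equidistant fisheye: a pixel r from the principal point sees the ray r / f radians off the axis. A picture is of the moment at which its call begins: read the wrist's pose just before it. calibration takes no time and is no camera call; for the wrist camera it gives the pose at the moment of the call.
A pose or a line that the arm cannot do raises arm.Unreachable and nothing moves.
- arm.sign_off(): hands the job in; it is judged then, once.
Readings, each from a call of its own:
- current_time_s(): time.
- current_joint_positions(): joint angles.
- current_joint_velocities(): joint speeds.
- current_tau(): joint torques, N m.
- current_position(): TCP position.
- current_tcp_rot(): TCP orientation.
- current_force(): force on the tool from outside, world axes, zero at the start.
- current_moment(): the same for the moment, N m.
- current_opening(): opening from 0.0 (shut) to 1.0 (fully open).
- current_grasp_force(): force on a finger pad.
Only numpy, scipy, OpenCV 4.12 (cv2) and the standard library are available. Lean on these libraries where they do the work, as an engineer would, in place of code of your own. Each camera call takes 0.05 s, during which the arm holds its last target. There are 200 camera calls.

## Working session

There is one attempt and no reset: what is moved stays moved. The work goes in short steps, each a Python script; the robot and the scene stay as the last script left them, time stands still between calls to the robot, and variables do not carry over. Pictures are saved under pics/ and viewed, at most 14 in all, crops included, and the job is handed in when it is done.

```bash
mkdir -p pics; ls; python3 - <<'E'
from bench import *
import cv2
for n in("scene","top"):
    cv2.imwrite(f"pics/{n}0.png",imaging.snapshot(n)); c=imaging.calibration(n); print(n,c)
print(arm.hold_point_z,current_tcp_rot(),current_time_s())
E
```

```text
pics
scene {'camera_matrix': array([[436.87863663,   0.        , 276.00626316],
       [  0.        , 436.87863663, 209.14684754],
       [  0.        ,   0.        ,   1.        ]]), 'R': array([[ 0.83223756, -0.55425624,  0.01344122],
       [-0.34628106, -0.53858241, -0.76812656],
       [ 0.43297814,  0.63460933, -0.64015695]]), 't': array([-0.43969256,  0.24534166,  1.03606971])}
top {'camera_matrix': array([[497.96479842,   0.        , 282.71544745],
       [  0.        , 497.96479842, 222.52265755],
       [  0.        ,   0.        ,   1.        ]]), 'R': array([[-2.15865787e-02, -9.99766933e-01,  3.14494227e-04],
       [-9.97604844e-01,  2.15192166e-02, -6.57381108e-02],
       [ 6.57160218e-02, -1.73280187e-03, -9.97836861e-01]]), 't': array([0.01349153, 0.53442652, 1.66731313])}
0.0187 [-3.13989774e+00 -2.19749790e-04  2.68785284e+00] 0.1
```

View pics/scene0.png

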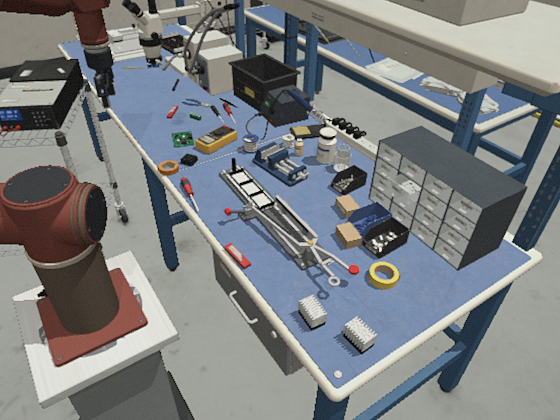

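View pics/top0.png

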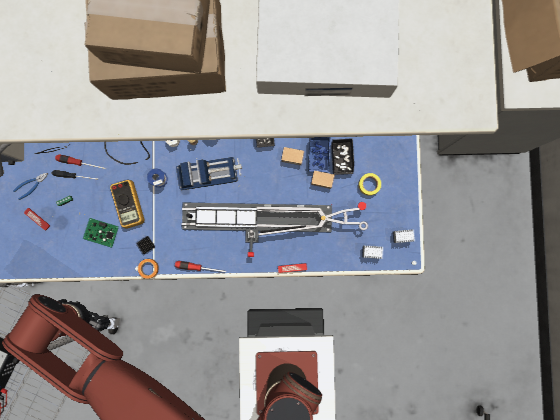

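The top view shows the fixture at cols 180–332, row about 217, with the lever knob at (250,255). There are two modules, at (372,253) and (403,237), and the red pad is at (362,206). Next I'll take an enlarged crop.

```bash
cat > h.py <<'E'
from bench import *
import numpy as np, cv2
def ray(n,uv,z,c=None):
    c=c or imaging.calibration(n); K,R,t=c["camera_matrix"],c["R"],c["t"]
    x=(uv[0]-K[0,2])/K[0,0]; y=(uv[1]-K[1,2])/K[1,1]
    if n=="wrist":
        r=np.hypot(x,y); s=np.sin(r)/max(r,1e-9); d=np.array([x*s,y*s,np.cos(r)])
    else: d=np.array([x,y,1.])
    d=R.T@d; o=-R.T@t
    return o+d*(z-o[2])/d[2]
def proj(n,X,c=None):
    c=c or imaging.calibration(n); p=c["R"]@np.asarray(X,float)+c["t"]; K=c["camera_matrix"]
    if n=="wrist":
        r=np.hypot(p[0],p[1]); th=np.arctan2(r,p[2]); q=p[:2]/max(r,1e-9)*th
    else: q=p[:2]/p[2]
    return q*K[0,0]+K[:2,2]
E
python3 - <<'E'
from h import *
im=cv2.imread("pics/top0.png")[185:285,170:430]
cv2.imwrite("pics/top0c.png",cv2.resize(im,None,fx=3,fy=3,interpolation=cv2.INTER_CUBIC))
for n,uv,z in [("modA",(372,253),.044),("modB",(403,237),.044),("pad",(362,206),.05),("ring",(363,226),.05),("knob",(250,255),.04),("post",(188,214),.067),("plateL",(182,217),.008),("plateR",(332,217),.008)]: print(n,ray("top",uv,z).round(3))
E
```

```text
modA [ 0.425 -0.292  0.044]
modB [ 0.476 -0.397  0.044]
pad [ 0.582 -0.263  0.05 ]
ring [ 0.515 -0.264  0.05 ]
knob [0.427 0.113 0.04 ]
post [0.566 0.313 0.067]
plateL [0.561 0.344 0.008]
plateR [ 0.55  -0.166  0.008]
```

View pics/top0c.png

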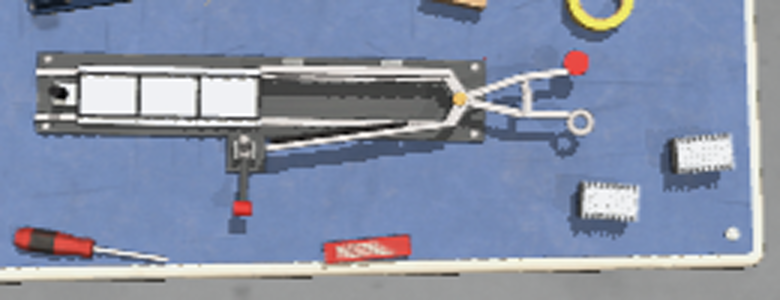

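The enlarged crop shows plate corners near (37,53), (36,133), (485,58) and (483,141), the pivot at (459,99), the post at (60,93) and the knob at (242,208). There is no third module nearby. I'll compute positions from these and look closer with the wrist camera.

```bash
python3 - <<'E'
from h import *
f=lambda c,z: ray("top",(170+c[0]/3-.33,185+c[1]/3-.33),z)
cs=[f(c,.008) for c in [(37,53),(36,133),(485,58),(483,141)]]
for c in cs: print(c.round(4))
print("piv",f((459,99),.055),"post",f((60,93),.067),"knob",f((242,208),.04),"pad",f((576,62),.05), "ring",f((580,122),.047))
for nm,q in dict(A=[(584,182),(638,185),(637,220),(583,218)],B=[(674,139),(732,135),(733,170),(677,172)]).items():
    p=np.array([f(c,.044) for c in q]); e=p[1]-p[0]+p[2]-p[3]; print(nm,p.mean(0).round(4),"len",np.linalg.norm(e)/2,"long axis ang",np.degrees(np.arctan2(e[1],e[0])))
# wrist looks
yaw=current_tcp_rot()[2]
arm.move_to([.47,.15,.32],[np.pi,0,np.pi/2]); cv2.imwrite("pics/w1.png",imaging.snapshot("wrist")); np.save("w1.npy",imaging.calibration("wrist"),allow_pickle=True)
print(current_joint_positions(),current_time_s(),imaging.calibration("wrist"))
arm.move_to([.47,-.24,.30],[np.pi,0,np.pi/2]); np.save("w2.npy",imaging.calibration("wrist"),allow_pickle=True);cv2.imwrite("pics/w2.png",imaging.snapshot("wrist"))
print(current_joint_positions(),current_time_s())
E
```

```text
[0.6116 0.344  0.008 ]
[0.5206 0.3459 0.008 ]
[ 0.5949 -0.1652  0.008 ]
[ 0.5006 -0.1603  0.008 ]
piv [ 0.54537215 -0.13056271  0.055     ] post [0.56050174 0.3073158  0.067     ] knob [0.43057724 0.11187989 0.04      ] pad [ 0.58406701 -0.26176881  0.05      ] ring [ 0.51753177 -0.26454733  0.047     ]
A [ 0.4292 -0.2959  0.044 ] len 0.0597539425706728 long axis ang -93.88513296547329
B [ 0.4792 -0.4013  0.044 ] len 0.06331644632843517 long axis ang -88.2235825749852
[ 1.50513667e-01 -1.44097768e-01  1.73759486e+00  2.64766550e-04
  1.54858621e+00  1.48840146e-01] 1.85 {'camera_matrix': array([[325.1922621 ,   0.        , 279.3023548 ],
       [  0.        , 325.1922621 , 209.47587282],
       [  0.        ,   0.        ,   1.        ]]), 'R': array([[ 9.99999079e-01,  1.22030555e-03, -5.94177374e-04],
       [ 1.33508250e-03, -9.63223585e-01,  2.68697866e-01],
       [-2.44432164e-04, -2.68698412e-01, -9.63224327e-01]]), 't': array([-0.47033356,  0.08603141,  0.50433348])}
[-6.19550938e-01 -5.19735667e-02  1.68819242e+00  3.45850318e-04
  1.50522024e+00 -6.21211902e-01] 3.35
```

View pics/w1.png

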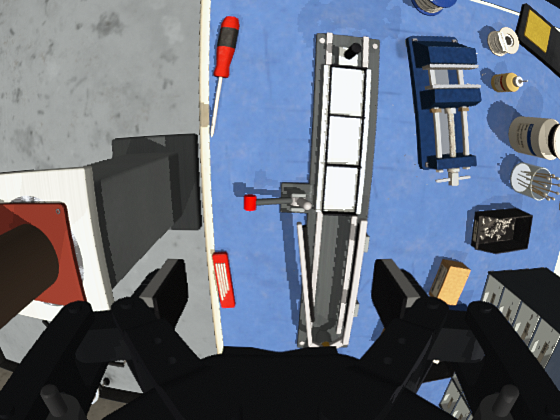

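View pics/w2.png

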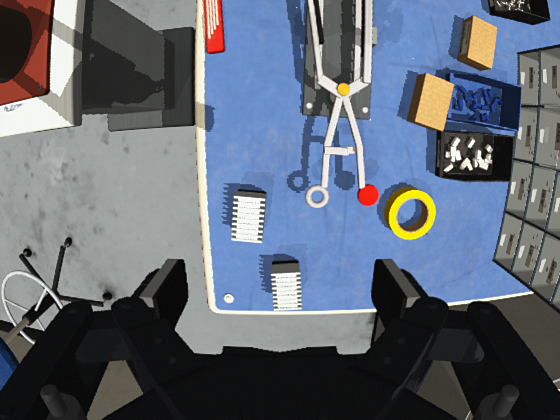

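w1: the plate's +y end is at row 34 (cols 316–382), the post top is near (355,47), and the knob is at (250,203) with its hub near (297,204). w2: the pivot is at (343,90), the plate's −y corners are at (303,115) and (370,119), the ring is at (318,197), the red pad is at (368,195), and the modules are at (248,215) and (286,285). The modules' black strip at the upper end is the side face of the −x foot.

```bash
python3 - <<'E'
from h import *
w1=np.load("w1.npy",allow_pickle=True).item();w2=np.load("w2.npy",allow_pickle=True).item()
p=lambda c,uv,z:print(uv,ray("wrist",uv,z,c).round(4))
for uv in [(316,34),(382,38)]: p(w1,uv,.008)
for uv in [(303,115),(370,119)]: p(w2,uv,.008)
print("post");p(w1,(355,46),.067)
print("knob");p(w1,(250,203),.04)
print("piv");p(w2,(343,90),.056)
print("ring");p(w2,(318,197),.051)
print("pad");p(w2,(368,195),.051)
print("A");[p(w2,u,.044) for u in [(236,191),(266,194),(263,243),(232,239)]]
print("B");[p(w2,u,.044) for u in [(272,270),(299,271),(302,310),(274,310)]]
im=[cv2.imread(f"pics/w{i}.png") for i in(1,2)]
a=cv2.resize(im[0][25:225,230:390],None,fx=3,fy=3,interpolation=cv2.INTER_CUBIC)[:600]
b=cv2.resize(im[1][180:320,220:320],None,fx=3.2,fy=3.2,interpolation=cv2.INTER_CUBIC)
o=np.zeros((600,800,3),np.uint8);o[:,:480]=a;o[:448,480:800]=b;cv2.imwrite("pics/c1.png",o)
E
```

```text
(316, 34) [0.5208 0.3446 0.008 ]
(382, 38) [0.6163 0.3461 0.008 ]
(303, 115) [ 0.5023 -0.1626  0.008 ]
(370, 119) [ 0.5938 -0.1649  0.008 ]
post
(355, 46) [0.5622 0.3156 0.067 ]
knob
(250, 203) [0.4308 0.1101 0.04  ]
piv
(343, 90) [ 0.5463 -0.132   0.056 ]
ring
(318, 197) [ 0.5192 -0.264   0.051 ]
pad
(368, 195) [ 0.5835 -0.261   0.051 ]
A
(236, 191) [ 0.4164 -0.258   0.044 ]
(266, 194) [ 0.4543 -0.2619  0.044 ]
(263, 243) [ 0.4496 -0.328   0.044 ]
(232, 239) [ 0.4087 -0.3226  0.044 ]
B
(272, 270) [ 0.4612 -0.3675  0.044 ]
(299, 271) [ 0.498  -0.3691  0.044 ]
(302, 310) [ 0.504 -0.433  0.044]
(274, 310) [ 0.4635 -0.4328  0.044 ]
```

View pics/c1.png

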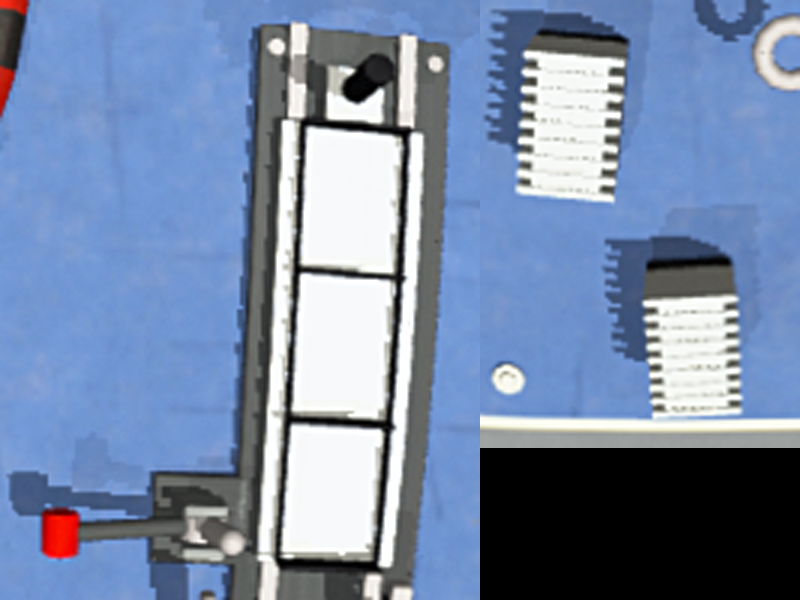

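The crop gives clear outlines: lever at rows about 515–535, bays at rows 125–265, 272–420 and 425–560, and post top at (378,70). I'll use bays 2 and 3, which are clear of the lever. Next come low wrist looks at both modules and the bays, so that calibration errors cancel.

```bash
python3 - <<'E'
from h import *
o=np.zeros((600,800,3),np.uint8)
for i,(x,y,z) in enumerate([(.430,-.34,.16),(.480,-.44,.16),(.562,.18,.16)]):
    arm.move_to([x,y,z+.04],[np.pi,0,np.pi/2]); arm.dwell(.3)
    c=imaging.calibration("wrist"); im=imaging.snapshot("wrist"); np.save(f"n{i}.npy",c,allow_pickle=True); cv2.imwrite(f"pics/n{i}.png",im)
    print(current_position().round(4),current_time_s())
    T=[(.43,-.295,.03),(.48,-.40,.03),(.563,.23,.02)][i]; q=proj("wrist",T,c).astype(int); print(q)
    w,h=[(130,150),(130,150),(130,300)][i]; s=2
    y0=max(0,q[1]-h//2);x0=q[0]-w//2; cr=cv2.resize(im[y0:y0+h,x0:x0+w],None,fx=s,fy=s,interpolation=cv2.INTER_CUBIC); print("crop",i,x0,y0)
    o[:cr.shape[0],i*265:i*265+cr.shape[1]]=cr
cv2.imwrite("pics/c2.png",o)
E
```

```text
[ 0.4308 -0.3397  0.2011] 4.3417
[277 144]
crop 0 212 69
[ 0.48   -0.4394  0.2005] 5.2167
[278 150]
crop 1 213 75
[0.5621 0.1797 0.2   ] 7.8
[279 138]
crop 2 214 0
```

View pics/c2.png

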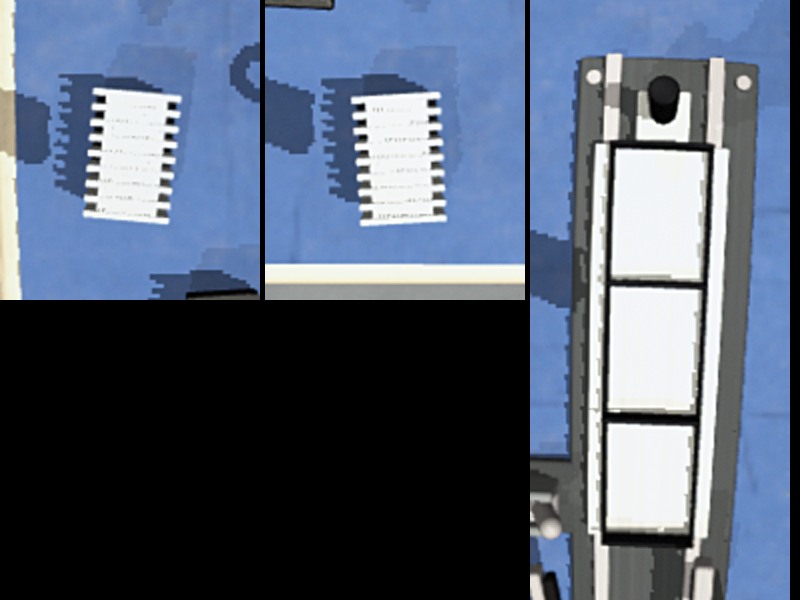

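Close-up: A's corners are at crop (95,88), (181,97), (169,223), (84,215), and B's are at (87,98), (174,93), (181,219), (96,225) relative to its tile. The wall between bays 3 and 2 is at row 283, the one between 2 and 1 at row 416, and the outer wall at row 147. The post top is at about (133,86).

```bash
python3 - <<'E'
from h import *
L=lambda i:np.load(f"n{i}.npy",allow_pickle=True).item()
def P(i,q,off,z): return np.array([ray("wrist",(off[0]+a/2-.25,off[1]+b/2-.25),z,L(i)) for a,b in q])
for i,off,q in [(0,(212,69),[(95,88),(181,97),(169,223),(84,215)]),(1,(213,75),[(87,98),(174,93),(181,219),(96,225)])]:
    p=P(i,q,off,.044); e=(p[0]-p[3]+p[1]-p[2])/2; w=(p[1]-p[0]+p[2]-p[3])/2
    print(p.mean(0).round(4),np.linalg.norm(e).round(4),np.linalg.norm(w).round(4),"yaw",np.arctan2(-e[0],e[1]).round(3),np.arctan2(w[1],w[0]).round(3))
print(P(2,[(132,147),(128,283),(121,416)],(214,0),.032).round(4))
print("wall ends",P(2,[(83,147),(183,149),(77,282),(176,284),(75,416),(169,417)],(214,0),.032).round(4))
print("post",P(2,[(133,86)],(214,0),.067).round(4))
E
```

```text
[ 0.4305 -0.2957  0.044 ] 0.0592 0.0397 yaw -0.089 -0.1
[ 0.4812 -0.402   0.044 ] 0.0592 0.0398 yaw 0.063 0.065
[[0.5632 0.2936 0.032 ]
 [0.5613 0.2283 0.032 ]
 [0.5577 0.1628 0.032 ]]
wall ends [[0.5402 0.2939 0.032 ]
 [0.5872 0.2929 0.032 ]
 [0.537  0.2289 0.032 ]
 [0.5841 0.2279 0.032 ]
 [0.5348 0.1628 0.032 ]
 [0.5815 0.1622 0.032 ]]
post [[0.5637 0.3153 0.067 ]]
```

Sizes and wall spacings check out. I take the bays as (0.562,0.2615) and (0.5595,0.1935) with fixture yaw −0.040. Picking module A now.

```bash
cat >> h.py <<'E'
FY=-.040
def place(mod,myaw,bay):
    yo=[np.pi,0,np.pi/2+myaw]; yb=[np.pi,0,np.pi/2+FY]
    arm.set_gripper(.85,40)
    arm.move_to([*mod,.10],yo); arm.servo_line([*mod,.014],max_speed=.12)
    arm.set_gripper(0,40); print("open",current_opening(),"gf",current_grasp_force())
    arm.servo_line([*mod,.16]); print("held",current_opening(),current_grasp_force(),current_force().round(1))
    arm.move_to([*bay,.16],yb); arm.servo_line([*bay,.05],max_speed=.12); print(current_position().round(4))
    print("stop",arm.servo_line([*bay,.0315],max_speed=.03,stop_force=4),current_position().round(4),current_force().round(1))
E
python3 - <<'E'
from h import *
place((.4305,-.2957),-.093,(.5621,.2615))
print(current_time_s()); cv2.imwrite("pics/p1.png",imaging.snapshot("wrist"))
E
```

```text
open 0.46005719809184664 gf 41.99527144432068
held 0.4600735493056492 41.17554545402527 [ 0.6  0.1 -2. ]
[0.563  0.2618 0.0511]
stop True [0.5618 0.2615 0.033 ] [-0.5 -0.3  5.9]
15.9833
```

View pics/p1.png

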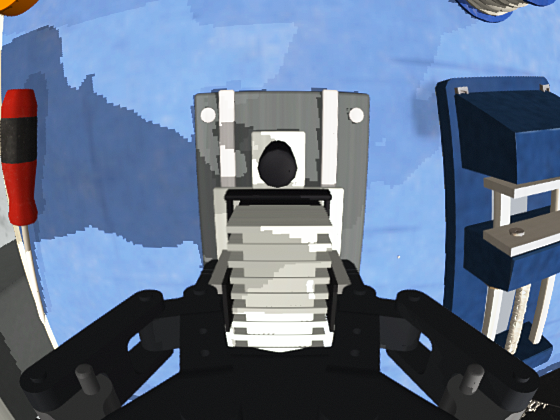

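The module is down on the bay floor: contact came at z 0.033, against 0.046 if it were sitting on a wall. I'll release, then check in the top view that B hasn't been moved.

```bash
python3 - <<'E'
from h import *
arm.set_gripper(.8); arm.servo_line([.5621,.2615,.14])
arm.move_to([.48,-.1,.2],[np.pi,0,np.pi/2])
a=cv2.imread("pics/top0.png");b=imaging.snapshot("top");cv2.imwrite("pics/top1.png",b)
d=(cv2.absdiff(a,b).max(2)>60)[185:272,170:430]
n,_,s,c=cv2.connectedComponentsWithStats(d.astype(np.uint8))
print([(x.tolist(),np.round(k+[170,185])) for x,k in zip(s[1:],c[1:]) if x[4]>15],current_time_s())
E
```

```text
[([115, 19, 73, 68, 2305], array([325., 239.])), ([25, 24, 3, 12, 24], array([196., 214.])), ([27, 26, 19, 12, 75], array([208., 219.])), ([26, 39, 17, 2, 18], array([204., 225.])), ([190, 61, 23, 17, 303], array([371., 254.]))] 18.75
```

B is unmoved: the only changes are A's old spot, the arm and bay 3.

```bash
python3 - <<'E'
from h import *
place((.4812,-.4020),.064,(.5594,.1935))
E
```

```text
open 0.46161749079668607 gf 42.185550928115845
held 0.4589041880181001 41.526426672935486 [ 0.5 -0.8 -1.7]
[0.5603 0.1936 0.051 ]
stop True [0.5591 0.1935 0.0332] [-2.2 -0.6  5.4]
```

```bash
python3 - <<'E'
from h import *
arm.set_gripper(.8); arm.servo_line([.5594,.1935,.14])
arm.move_to([.50,.08,.24],[np.pi,0,np.pi/2]); arm.dwell(.3)
c=imaging.calibration("wrist"); np.save("l.npy",c,allow_pickle=True); im=imaging.snapshot("wrist"); cv2.imwrite("pics/l.png",im)
cv2.imwrite("pics/l2.png",cv2.resize(im[20:300,180:400],None,fx=2.1,fy=2.1,interpolation=cv2.INTER_CUBIC))
print(current_time_s())
E
```

```text
28.6417
```

View pics/l2.png

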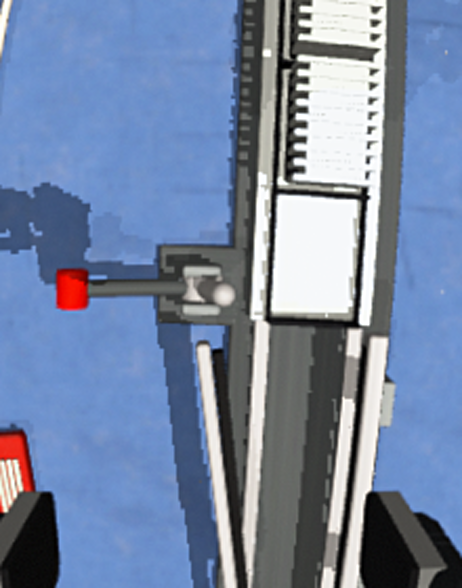

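Both modules stand in bays 3 and 2. The knob is at crop (72,289), with the hub line at row 288. I'll pinch the post and push the sled home.

```bash
cat >> h.py <<'E'
U=np.array([np.sin(-FY),np.cos(FY),0]); V=np.array([np.cos(FY),np.sin(FY),0])  # fixture y, x
POST=np.array([.5641,.3145,.036]); OB=[np.pi,0,np.pi/2+FY]; OL=[np.pi,0,FY]
E
python3 - <<'E'
from h import *
c=np.load("l.npy",allow_pickle=True).item()
q=lambda a,b,z:ray("wrist",(180+a/2.1,20+b/2.1),z,c).round(4)
print("knob",q(72,289,.042),"hub",q(202,288,.0165),"knob lr",q(57,289,.04),q(88,289,.04))
arm.set_gripper(.4); arm.move_to([*POST[:2],.13],OB); arm.servo_line(POST)
arm.set_gripper(0,60); print("open",current_opening(),current_grasp_force())
H=POST-U*.219
print(arm.servo_line(POST-U*.205,max_speed=.08,stop_force=25), current_position().round(4),current_force().round(1))
print(arm.servo_line(H,max_speed=.015,stop_force=12), current_position().round(4),current_force().round(1),current_opening())
print("travel",(POST-current_position())@U, current_time_s())
E
```

```text
knob [0.4309 0.1111 0.042 ] hub [0.4963 0.1081 0.0165] knob lr [0.4226 0.1111 0.04  ] [0.4388 0.1107 0.04  ]
open 0.14242461880882504 58.5795396566391
True [0.5554 0.1181 0.038 ] [0.2 1.7 3.5]
True [0.5554 0.1182 0.038 ] [0.3 1.2 3.7] 0.14029008638007462
travel 0.19651806358512472 33.9917
```

The sled stopped after 196 mm of travel, short of 215. I'll take a look.

```bash
python3 - <<'E'
from h import *
im=imaging.snapshot("wrist"); sc=imaging.snapshot("scene")
o=np.zeros((420,800,3),np.uint8); o[:,:430]=im[:,60:490]; o[:,430:]=cv2.resize(sc[150:290,200:330],(370,399),interpolation=cv2.INTER_CUBIC)[:420].copy() if 0 else cv2.resize(sc[150:297,200:330],(370,420),interpolation=cv2.INTER_CUBIC)
cv2.imwrite("pics/s1.png",o); print(current_force(),current_moment(),current_grasp_force())
E
```

```text
[-1.33629301  0.68368609  5.95677664] [0.00208724 0.09879126 0.04964541] 58.51785957813263
```

View pics/s1.png

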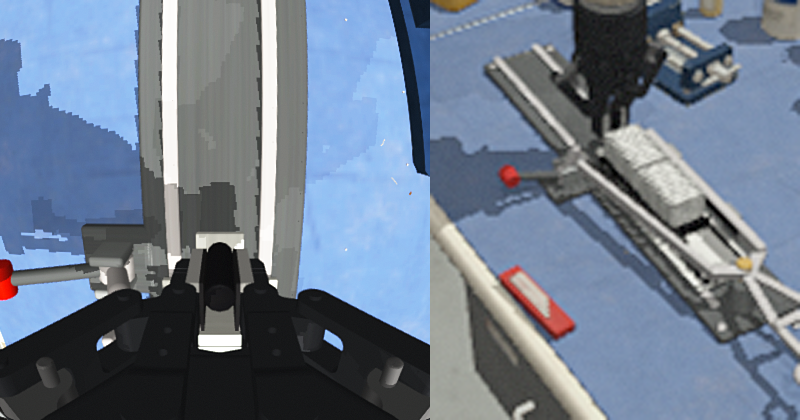

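Nothing obviously blocks it: the post is held at (218,275) and the modules stand between the jaws. I'll creep forward in small steps and read the force at each.

```bash
python3 - <<'E'
from h import *
p=current_position(); p[2]=.038
for k in range(1,5):
    s=arm.servo_line(p-U*.002*k,max_speed=.01,stop_force=15); print(s,(POST-current_position())@U,current_position().round(4),current_force().round(1),current_moment().round(2))
    if s: break
E
```

```text
False 0.19656857383649468 [0.5554 0.1181 0.0381] [ 0.8  9.2 -0.4] [ 1.21 -0.13 -0.02]
False 0.1966428739746138 [0.5554 0.118  0.0382] [ 1.2 16.9 -1.2] [ 2.36 -0.21 -0.06]
False 0.1967033963448981 [0.5554 0.118  0.0382] [ 2.5 24.3 -1.6] [ 3.61 -0.35  0.02]
False 0.19677667417202493 [0.5554 0.1179 0.0382] [ 3.8 32.8 -3.5] [ 4.73 -0.38 -0.02]
```

It is a hard block at 0.1967. I'll release and look straight down over the jaws.

```bash
python3 - <<'E'
from h import *
p=current_position(); arm.servo_line(p+U*.008,max_speed=.05); arm.set_gripper(.35); p=current_position(); arm.servo_line([p[0],p[1],.14]); 
arm.move_to([.545,-.06,.22],OB); arm.dwell(.3)
c=imaging.calibration("wrist"); np.save("j.npy",c,allow_pickle=True); im=imaging.snapshot("wrist"); cv2.imwrite("pics/j.png",im)
cv2.imwrite("pics/j2.png",cv2.resize(im[20:300,180:400],None,fx=2.1,fy=2.1,interpolation=cv2.INTER_CUBIC)); print(current_time_s())
E
```

```text
38.3333
```

View pics/j2.png

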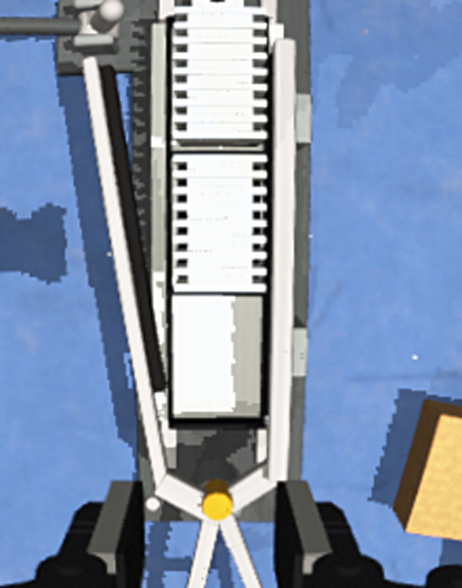

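The modules clear both jaws. The fixed jaw's tip is at (285,40) and the moving jaw's tip at (92,60), so my pinching fingers probably hit the fixed jaw's end. Computing positions to check.

```bash
python3 - <<'E'
from h import *
c=np.load("j.npy",allow_pickle=True).item()
def q(n,a,b,z):
    w=ray("wrist",(180+a/2.1,20+b/2.1),z,c); r=w-np.array([.5548,.0385,0]); print(n,w.round(4),"fix",(r@V).round(4),(r@U).round(4))
q("fixjaw tip L",274,40,.058);q("fixjaw tip R",296,40,.058);q("movjaw tip",92,60,.058);q("piv",217,505,.056)
q("front wall",217,422,.032);q("wall21",217,292,.032);q("m2 L",172,250,.062);q("m2 R",268,250,.062);q("m3 R",268,100,.062);q("m3 L",172,100,.062);q("m2 front",220,290,.062);q("padend",160,388,.058);q("fixpad",272,250,.058)
E
```

```text
fixjaw tip L [0.5797 0.0869 0.058 ] fix 0.0229 0.0493
fixjaw tip R [0.5895 0.0869 0.058 ] fix 0.0327 0.0497
movjaw tip [0.4991 0.0816 0.058 ] fix -0.0574 0.0408
piv [ 0.5466 -0.1307  0.056 ] fix -0.0014 -0.1694
front wall [ 0.5481 -0.0955  0.032 ] fix -0.0014 -0.1342
wall21 [ 0.5504 -0.0296  0.032 ] fix -0.0017 -0.0682
m2 L [ 0.5313 -0.0067  0.062 ] fix -0.0217 -0.0461
m2 R [ 0.5732 -0.0082  0.062 ] fix 0.0203 -0.0459
m3 R [0.5755 0.0583 0.062 ] fix 0.0199 0.0206
m3 L [0.534  0.0597 0.062 ] fix -0.0216 0.0203
m2 front [ 0.5516 -0.0252  0.062 ] fix -0.0007 -0.0638
padend [ 0.5224 -0.0699  0.058 ] fix -0.0281 -0.1096
fixpad [ 0.5753 -0.0085  0.058 ] fix 0.0224 -0.0461
```

The lever's nose stands up when the lever is down, at about fixture x −0.047 and y +0.068. That is right where the gripper's side linkage stalled. I'll re-grip the post higher, twisted 20° so the linkage passes clear of the nose.

```bash
cat >> h.py <<'E'
OT=[np.pi,0,np.pi/2+FY+.33]; ZT=.051
E
python3 - <<'E'
from h import *
s=.1967-.0075; q=POST-U*s; 
arm.set_gripper(.35); arm.move_to([q[0],q[1],.14],OT); 
print("down",arm.servo_line([q[0],q[1],ZT],max_speed=.06,stop_force=8),current_position().round(4))
arm.set_gripper(0,60); print(current_opening(),current_grasp_force())
e=POST-U*.221; e[2]=ZT
print(arm.servo_line(e,max_speed=.02,stop_force=15),(POST-current_position())@U,current_position().round(4),current_force().round(1),current_time_s())
E
```

```text
down False [0.5569 0.1255 0.0515]
0.13181189216737488 58.532461524009705
True 0.19730864585954352 [0.5552 0.1174 0.0516] [0.  0.7 3.6] 42.0667
```

It stopped at the same place again, so this is the sled's own stop. The sled started about 18 mm in: the plate has that much room left at the +y end, and the lip's end now sits right beside the nose. So the sled is home. Releasing and raising the lever, whose knob can only reach the top if the sled really is home.

```bash
cat >> h.py <<'E'
HUB=np.array([.4966,.1082,.0165])
def kn(th): 
    a=.35+th; return HUB-V*.07*np.cos(a)+np.array([0,0,.07*np.sin(a)-.014])
def lever(ths):
    for t in ths:
        s=arm.servo_line(kn(t),max_speed=.06,stop_force=12); p=current_position()
        d=p-HUB+np.array([0,0,.014]); print(round(t,2),s,"ang",round(np.arctan2(d[2],-d@V)-.35,3),current_force().round(1))
        if s: break
E
python3 - <<'E'
from h import *
arm.set_gripper(.3); p=current_position(); arm.servo_line([p[0],p[1],.15])
k=kn(0); arm.set_gripper(.45); arm.move_to([k[0],k[1],.13],OL)
print("down",arm.servo_line(k,max_speed=.08,stop_force=6),current_position().round(4))
arm.set_gripper(0,25); print(current_opening()*85,current_grasp_force())
lever(np.linspace(0,1.27,9)[1:]); print(current_time_s())
E
```

```text
down False [0.4315 0.1109 0.027 ]
19.421913583627877 28.97535592317581
0.16 False ang 0.16 [1.  4.9 0.1]
0.32 False ang 0.312 [ 0.4  4.  -0.4]
0.48 False ang 0.465 [-0.6  5.  -0.6]
0.64 False ang 0.619 [-1.6  6.5  0. ]
0.79 False ang 0.778 [-1.3  5.2 -0.3]
0.95 False ang 0.937 [-1.   5.2  0.4]
1.11 False ang 1.098 [-1.1  4.8 -0.8]
1.27 False ang 1.262 [-1.3  4.7 -0.7]
49.525
```

The lever went fully up (1.26), so the sled is home and locked. I'll release it and look down on the handles.

```bash
python3 - <<'E'
from h import *
arm.set_gripper(.36); p=current_position(); arm.servo_line([p[0],p[1],.17])
arm.set_gripper(1); arm.move_to([.548,-.27,.20],OB); arm.dwell(.3)
c=imaging.calibration("wrist"); np.save("g.npy",c,allow_pickle=True); im=imaging.snapshot("wrist"); cv2.imwrite("pics/g.png",im)
print(proj("wrist",[.548,-.228,.047],c))
cv2.imwrite("pics/g2.png",cv2.resize(im[20:270,180:400],None,fx=2.4,fy=2.4,interpolation=cv2.INTER_CUBIC)); print(current_time_s())
E
```

```text
[276.73092678 150.09926299]
53.4417
```

View pics/g2.png

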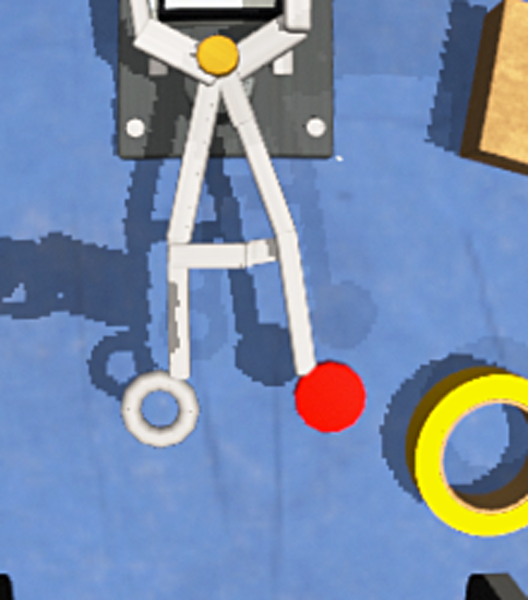

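The handles are clear: ring centre (160,408), ratchet bar row 255, grip row 315 with the fixed shank at col 180 and the moving shank at col 299 (about 45 mm apart, as specified), and pad centre (330,397).

```bash
python3 - <<'E'
from h import *
c=np.load("g.npy",allow_pickle=True).item()
q=lambda a,b,z:ray("wrist",(180+a/2.4,20+b/2.4),z,c)
gf=q(180,315,.051);gm=q(299,315,.051);pad=q(330,397,.052);ring=q(160,408,.051)
print(gf,gm,(gm-gf)@V,"pad",pad,"ring",ring,(pad-ring)@V,(gf-ring)@U)
tape=q(415,450,.024); print("tape edge",tape, q(450,380,.024))
gf[2]=gm[2]=0; T=gf+V*.0145; np.save("gf.npy",gf); np.save("pad.npy",pad)
arm.move_to([T[0],T[1],.13],OB); print(current_opening())
print("down",arm.servo_line([T[0],T[1],.025],max_speed=.08,stop_force=5),current_position().round(4))
arm.set_gripper(.5,45); print(current_opening()*85,current_grasp_force(),current_force().round(1))
arm.set_gripper(0,45); print(current_opening()*85,current_grasp_force(),current_force().round(1),current_position().round(4),current_time_s())
E
```

```text
[ 0.5285105  -0.22780594  0.051     ] [ 0.57299017 -0.22957643  0.051     ] 0.044514893257378646 pad [ 0.5839916  -0.26118047  0.052     ] ring [ 0.51888016 -0.26311341  0.051     ] 0.06498205982161966 0.035664332934889145
tape edge [ 0.62393844 -0.29135461  0.024     ] [ 0.63891006 -0.26111744  0.024     ]
0.9980994399109113
down False [ 0.5435 -0.2287  0.0257]
42.528242802106476 5.870103383786045 [ 1.6 -4.3  2.6]
33.17126908347345 44.10550653934479 [-18.4  -3.6  22.8] [ 0.5399 -0.2295  0.0265] 56.0833
```

Squeezed to the end stop: the fingers stalled at about 33 mm with 44 N. I'll release, lift off, wait, and measure the red pad by colour to confirm the latch.

```bash
cat >> h.py <<'E'
def red(near,z=.052,n="wrist"):
    c=imaging.calibration(n); im=imaging.snapshot(n); h=cv2.cvtColor(im,cv2.COLOR_BGR2HSV)
    m=(((h[...,0]<6)|(h[...,0]>174))&(h[...,1]>180)&(h[...,2]>120)).astype(np.uint8)
    k,_,s,ce=cv2.connectedComponentsWithStats(m)
    r=[(ray(n,ce[i],z,c),s[i][4]) for i in range(1,k) if s[i][4]>30]
    return min(r,key=lambda t:np.linalg.norm(t[0]-near)),im
E
python3 - <<'E'
from h import *
arm.set_gripper(1.0); t0=current_time_s(); p=current_position(); arm.servo_line([p[0],p[1],.14])
arm.move_to([.548,-.27,.20],OB); arm.dwell(.3)
pad=np.load("pad.npy"); r,im=red(pad); cv2.imwrite("pics/g3.png",im)
ring=np.array([.51888,-.26311,.051]); print(r,"pad-ring",(r[0]-ring)@V,(r[0]-ring)@U); np.save("padL.npy",r[0])
arm.dwell(2.5); print(current_time_s()-t0,current_time_s())
E
```

```text
(array([ 0.56505134, -0.26484475,  0.052     ]), np.int32(665)) pad-ring 0.04620378251694514 0.00011300268941667638
4.158299999999997 60.8
```

The pad-to-ring distance is 46.2 mm, so it is latched at the last tooth, and it was held over 4 s with the gripper off. Now pressing the pad.

```bash
python3 - <<'E'
from h import *
L=np.load("padL.npy"); T=L+V*.004
arm.set_gripper(0,25); arm.move_to([T[0],T[1],.10],OB); arm.dwell(.2)
print(arm.servo_line([T[0],T[1],.064],max_speed=.08,stop_force=4),current_position().round(4))
print(arm.servo_line([T[0],T[1],.040],max_speed=.012,stop_force=2.5)); c=current_position(); print(c.round(4),current_force().round(1))
for d in (.006,.008,.0095,.0105):
    s=arm.servo_line([T[0],T[1],c[2]-d],max_speed=.015,stop_force=14); print(d,s,current_position().round(4),current_force().round(1))
arm.dwell(.3)
arm.servo_line([T[0],T[1],.14]); arm.move_to([.548,-.27,.20],OB); arm.dwell(.3)
r,im=red(np.load("pad.npy")); ring=np.array([.51888,-.26311,.051]); print("pad-ring",(r[0]-ring)@V,current_time_s()); cv2.imwrite("pics/g4.png",im)
E
```

```text
False [ 0.5687 -0.2648  0.0633]
True
[ 0.569  -0.265   0.0494] [ 0.9 -0.8  1.9]
0.006 False [ 0.5695 -0.2652  0.0438] [ 1.2 -0.3  5.7]
0.008 False [ 0.5695 -0.2651  0.0419] [1.1 0.3 6. ]
0.0095 False [ 0.5696 -0.2651  0.0407] [0.3 0.3 7.6]
0.0105 False [ 0.5697 -0.2651  0.0403] [-0.5  1.6 11. ]
pad-ring 0.06467887010428817 67.2083
```

The pad is back to 64.7 mm from the ring, so the handles are open. Now the lever goes down, then the sled comes out.

```bash
python3 - <<'E'
from h import *
k=kn(1.25); arm.set_gripper(.42); arm.move_to([k[0],k[1],.17],OL)
print("down",arm.servo_line(k,max_speed=.08,stop_force=6),current_position().round(4))
arm.set_gripper(0,25); print(current_opening()*85,current_grasp_force())
lever(np.linspace(1.25,-.02,9)[1:]); print(current_time_s())
E
```

```text
down False [0.4992 0.1081 0.0731]
19.04236216716737 26.772707104682922
1.09 False ang 1.099 [0.  5.4 2.6]
0.93 False ang 0.938 [-0.8  5.3  3.7]
0.77 False ang 0.779 [0.8 5.6 3.2]
0.62 False ang 0.62 [0.3 6.2 2.6]
0.46 False ang 0.458 [0.8 6.4 1.7]
0.3 False ang 0.298 [1.5 5.9 0.1]
0.14 False ang 0.138 [1.3 5.4 0.4]
-0.02 False ang -0.012 [0.1 5.8 4. ]
73.8667
```

```bash
python3 - <<'E'
from h import *
arm.set_gripper(.45); p=current_position(); arm.servo_line([p[0],p[1],.16])
q=POST-U*.1973; arm.set_gripper(.35); arm.move_to([q[0],q[1],.14],OT)
print("down",arm.servo_line([q[0],q[1],ZT],max_speed=.06,stop_force=8),current_position().round(4))
arm.set_gripper(0,60); print(current_opening()*85,current_grasp_force())
e=POST+U*.010; e[2]=ZT
print(arm.servo_line(e,max_speed=.08,stop_force=20),(POST-current_position())@U)
e=POST+U*.024; e[2]=ZT
print(arm.servo_line(e,max_speed=.015,stop_force=14),(POST-current_position())@U,current_force().round(1))
arm.set_gripper(.3); p=current_position(); print(p.round(4)); arm.servo_line([p[0],p[1],.15])
arm.move_to([.53,.10,.30],OB); arm.dwell(.3); im=imaging.snapshot("wrist"); t=imaging.snapshot("top")
o=np.zeros((420,800,3),np.uint8); o[:,:400]=im[:,130:530]; o[:,400:]=cv2.resize(t[170:285,175:430],(400,180))[0:180].copy().repeat(1,0) if 0 else cv2.copyMakeBorder(cv2.resize(t[170:285,175:430],(400,180)),0,240,0,0,cv2.BORDER_CONSTANT)
cv2.imwrite("pics/e.png",o); print(current_time_s())
E
```

```text
down False [0.5566 0.1174 0.0515]
11.228016791572497 58.529791831970215
False -0.010026143668351984
True -0.01734699164197025 [-1.2 -1.6  5. ]
[0.5629 0.3317 0.05  ]
85.1
```

View pics/e.png

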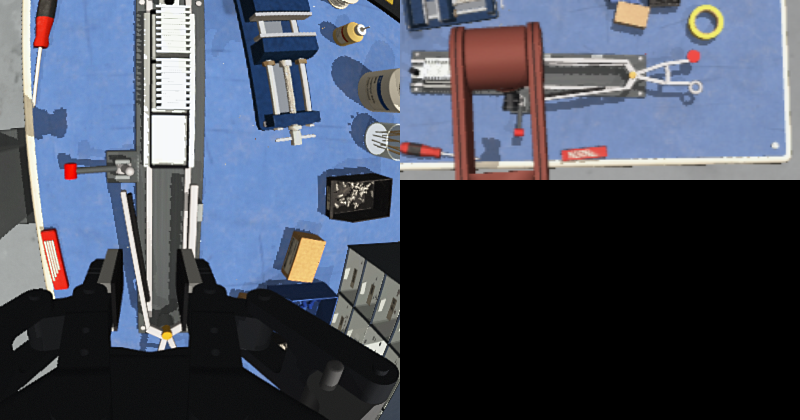

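Sled travel was 0.2146 m, a full stroke to the outer stop. The picture shows both modules standing in bays 3 and 2, the lever down, the handles open and the bystanders in place.

```bash
python3 -c "
from bench import arm
print(arm.sign_off())"
```

```text
the job is handed in; nothing more can be done
None
```

I bonded the two modules on the bench (there was no third), left them standing in bays 2 and 3 on the fully pulled-out sled with the lever down and handles open, and handed the job in at about 85 s; no verdict came back.

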